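Proving the hall's rat trap before it is laid

TASK

Test the rat trap before it is laid behind the heater: press its yellow setting lever down until the catch takes hold and the jaw stays open by itself, easing off as soon as you feel the lever come up against its buffer, because the plastic must not be forced. Then take the wooden prod from the tool stand and touch the trap off with it by lightly pressing the red treadle, keeping the gripper itself out of the bite and the trap where it stands. Finally stand the prod back in its hole, and leave the other things on the table alone.

Things in the scene. Friction and masses are not known exactly. Their poses are not given: they have to be found in the camera images.
- trap: Loose snap trap of 0.75 kg: dark steel base plate 166 x 92 x 4 mm on the table. Origin on the table straight under the jaw's axle (78 mm from the rear end of the plate, 88 mm from the front end); x points to the mouth, away from the setting lever; z up.
- axle (a point): Centre of the jaw's axle, 44 mm above the table; the axle runs along the trap's y.
- jaw (a joint): Angle of the sprung yellow jaw (rad): 0 shut, grows as it opens. Lever and bow are one rigid piece. The catch takes hold between 0.93 and 1.37 rad: its bracket is set differently on each trap, which is not reported. 0.08 rad past the catching point (4 to 5 mm at the pad) the jaw meets a stiff rubber buffer. Once caught it settles back and stays above 0.85 rad; let go too soon, it snaps shut.
- lever: Yellow setting lever: a flat plate 44 mm wide, 5 mm thick, from 7 to 67 mm behind the axle (trap's -x side). Jaw shut, it rises backwards 50 degrees above level; it swings down as the jaw opens, to 19 degrees below level at 1.2 rad. It takes up to 28 N before damage; at its pad 8 N starts it and 11 N plus friction moves it near the catch (spring: 0.28 N m shut plus 0.24 N m per rad).
- lever_pad (a point): Middle of the ribbed pad on the lever's upper face, 57 mm from the axle along the lever: the place to press. It turns with the jaw about the axle.
- bow: The jaw's biting part in front of the axle: two side arms (inner faces 68 mm apart) and a toothed cross bar 81 mm from the axle, open between. Shut, it slopes 18 degrees down to the front; caught open it stands 32 to 60 degrees up, at most 125 mm above the table. A thin tool lowered straight down through the open frame onto the treadle's point is not hit by the closing bow.
- treadle: The red treadle plate, 34 x 42 x 4 mm, lying level between the jaws with its top 26 mm above the table; it is hinged 55 mm behind its pressing point. Pressed down 3 to 8 mm with about 4 N it lets go of the jaw; its travel ends after some 14 mm. It must not be pressed with more than 20 N.
- treadle_top (a point): The point on the treadle's upper face to press, 25 mm in front of the axle (4 mm more or less with the bracket), on the trap's middle line, 12 mm from the plate's rear edge.
- prod: Loose square hardwood prod, 10 x 10 x 200 mm, about 20 g, its upper 14 mm painted green. It starts upright in the hole of the tool stand, its foot 10 mm above the table, its top 210 mm. Origin at the centre of its foot, z along it, x and y square to its faces.
- prod_grip (a point): On the prod's middle line, 165 mm from its foot and 35 mm below its top: the place to grip it from above, so that its top clears the palm of the gripper and the fingers stay above the open bow while it presses.
- prod_tip (a point): Centre of the prod's lower end (its foot), with which it presses.
- stand: Fixed wooden tool stand, a block 60 x 110 x 55 mm with the prod's hole and two short tools (up to 84 mm above the table) standing at the +y end, at least 50 mm from the hole. Origin under its centre.
- stand_hole0 (a point): Centre of the mouth of the prod's hole, 55 mm above the table: a square hole 16 mm wide, aligned with the stand's x and y, with a 3 mm chamfer, 45 mm deep.
- kit_box: Closed white cardboard kit box, 90 x 150 x 55 mm, a bystander. Origin under its centre.
- jar: Small glass jar with a black lid, 44 mm across, 42 mm high, a bystander. Origin under its centre.
- casting: Grey metal model casting, 70 x 35 x 48 mm, a bystander. Origin under its centre.
Mind the look-alikes: they are no part of the job. Several things have the shape of the trap; the one meant has the colours described above. What is shaped like the stand but purple is not meant.

How it is judged:
On the way, in this order (a step that is already met when the one before it is completed fails the run):
1. the jaw is caught open and stays so with nothing touching it (value of joint jaw above 0.75 rad and contact force between each of the arm, the fingers, prod and lever below 0.1 N and contact force between each of prod, the fingers and bow below 0.1 N), for 0.3 s.
2. the prod presses the treadle of the cocked trap (contact force between prod and treadle above 0.3 N and value of joint jaw above 0.6 rad).
3. the jaw has snapped shut (value of joint jaw below 0.1 rad), for 0.1 s.
At the end, for the whole second after the job is handed in: The trap has been cocked and touched off and is shut (jaw angle below 0.1 rad) and at rest within 40 mm of where it stood; the prod stands back in its hole in the stand, within 12 mm of its middle, foot less than 22 mm above the table, within 0.2 rad of upright, released and at rest (value of joint jaw below 0.1 rad and horizontal distance between prod_tip and stand_hole0 below 0.012 m and height (world z) of prod_tip below 0.022 m and angle between prod's own z axis and vertical below 0.2 rad and linear speed of prod below 0.03 m/s and linear speed of trap below 0.02 m/s and distance of trap from where it was at the start of the episode below 0.04 m).
It fails at once if the setting lever is forced (more than 28 N on it) (contact force between any of the fingers, the arm, prod and lever above 28 N).
It fails at once if the gripper is in the bite (touches the bow or the treadle) (contact force between any of the fingers, the arm and bow above 0.5 N or contact force between any of the fingers, the arm and treadle above 0.5 N).
It fails at once if the treadle is pressed with more than 20 N (contact force between prod and treadle above 20 N).
It fails at once if the trap is shoved more than 40 mm or tipped (distance of trap from where it was at the start of the episode above 0.04 m or angle between trap's own z axis and vertical above 0.35 rad).
It fails at once if a bystander is moved more than 25 mm (distance of any of kit_box, jar, casting from where it was at the start of the episode above 0.025 m).
It also fails if it takes over 72 s, if anything falls off the work surface, if the arm or the gripper's body presses on something with over 40 N, if the wrist force passes 120 N, or if a joint passes its speed limit or range.

ROBOT

A 7-joint arm with a two-finger parallel gripper is mounted at the origin on the work surface. World frame = base frame: x ahead of the robot, y to its left, z up, the work surface at z = 0. Lengths are in m, angles in rad, forces in N, time in s.
With the tool pointing down it reaches from about 0.425 to 0.925 m from the base axis. Payload 6.8 kg.
Tool frame: the origin (TCP) lies at the very end of the fingers, on their centre line; the grasp point (between the pads) lies 19 mm behind it (r.grip_point_offset is the distance from the TCP to the grasp point, in m); z points along the fingers, y is the line along which they close (so a half turn about z gives the same grasp; the last joint's range is limited). The gripper opens to 85 mm and grips with 20 to 120 N. Pads are 22 mm wide; open, the fingers measure 114 mm over their backs; the gripper's body (76 mm by 85 mm) begins 54 mm behind the grasp point. The pads swing forward as they close: fully open they stand 13 mm farther back than shut.
Start: joints at [1.085, 0.477, 0.022, 1.555, -0.011, 1.109, -0.083], TCP at [0.249, -0.627, 0.231] pointing down, gripper open.
Joint ranges: [-2.96, 2.96], [-0.34, 2.1], [-1.41, 1.46], [0.24, 2.44], [-1.37, 4.51], [0.17, 1.92], [-2.96, 2.96]. Speed limits (rad/s): [2.39, 2.39, 3.14, 3.14, 3.14, 3.14, 3.14].

INTERFACE

Orientations are given as a rotation vector (axis times angle).
In Python, from bench import status, eyes, r gives the robot as it stands.
- The arm moves only by the shell command python3 -m crank 'ROWS' [OPENING] [FORCE]. ROWS is JSON, a list of rows, each a list of 6 numbers: the shift along the tool's x, y, z normalised to -1 to 1, where 1 is 0.02 m, then the turn, a rotation vector about the tool's x, y, z normalised to -1 to 1, where 1 is 45 degrees. A call has 1 to 12 rows; each row shifts and turns the commanded pose from where the row before left it, along the tool's axes as they then stand; what a row does not reach is not made up. A row lasts 1/10 s, in which the tool goes at most 50 mm and 8.59 degrees, less where a joint would pass 70% of its speed; a pose out of reach is approached as far as the arm can. A call with a number of a shift or a turn outside -1 to 1 is refused whole. A call with a gripper value outside its range is refused whole. OPENING is the opening, from 0 (shut) to 1 (fully open), set as the call begins (- or left out, the last holds). The fingers move at their own pace and stop on an object; FORCE is the grip in N (left out, the last holds). Time passes only in rows, so rows that do not move let the fingers close. It gives the time, the measured TCP pose, the force, the opening and the grip force at its end, in the units of the state.
- status.get_obs(): the state, without advancing time (a new reading comes with each control period).
- eyes.grab_frame(name): name is "scene" or "top" or "wrist"; returns a dict with "image" (480x640x3 uint8, red, green, blue), "depth" (480x640 float32, m along the optical axis (not along the pixel's ray), 0 where there is no reading), "fovy" (degrees; the focal length in pixels is half the picture's height over the tangent of half this angle, whatever the lens; pixels are square), "cx", "cy" (the principal point, pixels), "world_to_cam" (4x4, takes a point from world to camera coordinates). Camera axes: x right, y up, looking along -z (the intrinsics and any distortion apply to the point x, -y, -z); pixel columns grow to the right and rows downward; lengths in m; the calibration is good to about 2 mm. A picture is of the moment at which its call begins.
- r.hand_in(): hands the job in; it is judged then, once.
The state is a dict: "clock": time; "joints": joint angles; "qvel": joint speeds; "tau": joint torques, N m; "tcp_pos": TCP position; "orientation": TCP orientation; "contact_force": force on the tool from outside, world axes, zero at the start; "moment": the same for the moment, N m; "grip_width": finger opening in m; "gripper_force": force on a finger pad.
Only numpy, scipy, OpenCV 4.12 (cv2) and the standard library are available. Lean on these libraries where they do the work, as an engineer would, in place of code of your own. Each camera call takes 0.05 s, during which the arm holds its last target. There are 200 camera calls.

## Working session

There is one attempt and no reset: what is moved stays moved. The work goes in short steps, Python scripts to look and compute and a shell command to move; the robot and the scene stay as the last step left them, time stands still between calls to the robot, and variables do not carry over. Pictures are saved under pics/ and viewed, at most 10 in all, crops included, and the job is handed in when it is done.

```bash
ls; mkdir -p pics; cat > h.py <<'E'
import numpy as np, cv2
from scipy.spatial.transform import Rotation as R
from bench import status, eyes, r
def grab(n):
    f=eyes.grab_frame(n); np.savez('/tmp/%s.npz'%n,**f); return f
def load(n): return dict(np.load('/tmp/%s.npz'%n))
def foc(f): return 240/np.tan(np.radians(float(f['fovy']))/2)
def ray(f,u,v):
    T=np.linalg.inv(f['world_to_cam']); fl=foc(f)
    d=np.array([(u-f['cx'])/fl,-(v-f['cy'])/fl,-1.]); return T[:3,3],T[:3,:3]@d
def onz(f,u,v,z):
    o,d=ray(f,u,v); return o+d*(z-o[2])/d[2]
def cloud(f):
    v,u=np.mgrid[:480,:640]; fl=foc(f); z=f['depth'].astype(float)
    P=np.stack([(u-f['cx'])/fl*z,-(v-f['cy'])/fl*z,-z],-1)
    T=np.linalg.inv(f['world_to_cam']); return P@T[:3,:3].T+T[:3,3]
def proj(f,p):
    c=f['world_to_cam']@np.append(p,1); fl=foc(f); return f['cx']-fl*c[0]/c[2], f['cy']+fl*c[1]/c[2]
def save(img,n): cv2.imwrite('pics/'+n,cv2.cvtColor(img,cv2.COLOR_RGB2BGR))
E
python3 - <<'E'
from h import *
for n in('top','scene'):
    f=grab(n); save(f['image'],n+'0.png'); print(n,f['fovy'],f['cx'],f['cy'],f['depth'].min(),f['depth'].max(),np.linalg.inv(f['world_to_cam']).round(3).tolist(),[k for k in f])
o=status.get_obs();print(o)
E
```

```text
pics
top 45.946421031723936 315.35034851938013 241.8643655639598 0.0 1.9014958 [[-0.009, 0.999, -0.051, 0.494], [-1.0, -0.009, 0.008, -0.007], [0.007, 0.051, 0.999, 1.085], [0.0, 0.0, 0.0, 1.0]] ['image', 'depth', 'fovy', 'cx', 'cy', 'world_to_cam']
scene 48.013090505809565 313.2056624325913 236.59542719429243 0.0 3.451191 [[0.573, -0.624, 0.531, 1.062], [0.819, 0.428, -0.382, -0.383], [0.011, 0.654, 0.757, 0.869], [0.0, 0.0, 0.0, 1.0]] ['image', 'depth', 'fovy', 'cx', 'cy', 'world_to_cam']
{'clock': 0.1, 'joints': array([ 1.08490831,  0.47773293,  0.02235307,  1.55635467, -0.01150673,
        1.1093199 , -0.08309367]), 'qvel': array([-0.00266116, -0.0038143 , -0.00097902, -0.00361204,  0.00165367,
       -0.00125957, -0.0012796 ]), 'tau': array([ 5.19523150e-03, -5.97757065e+01,  1.61362309e+00, -2.81954741e+01,
        1.26926941e-02,  4.96499415e-03,  3.15859313e-05]), 'tcp_pos': array([ 0.24876832, -0.62690175,  0.23041188]), 'orientation': array([-3.08410711e+00, -5.89621084e-01,  6.84320209e-04]), 'contact_force': array([-0.25426684,  0.50155046, -0.92251407]), 'moment': array([ 0.02059558, -0.02926244,  0.0340936 ]), 'gripper_force': 0.0, 'grip_width': 0.08528027748196411}
```

```bash
python3 -m crank --help 2>&1 | head -20
```

```text
invalid input: not JSON, or not a number
```

View pics/top0.png

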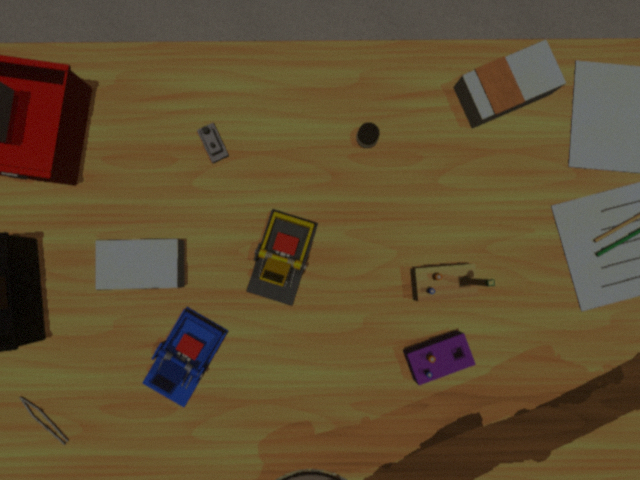

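View pics/scene0.png

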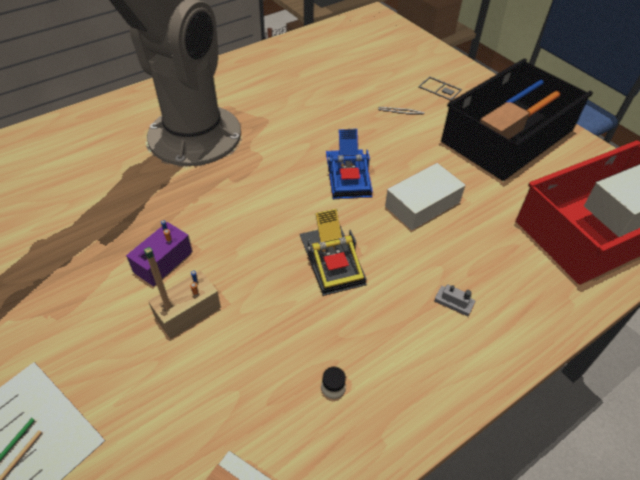

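Top view shows the wanted yellow/dark trap at (282,255), its mouth up-image (+x). The look-alike is the blue trap at (187,357). The wooden stand is at (447,280) with the green-topped prod at about (490,282), and its look-alike is the purple stand at (440,357). Other things: box (140,264), jar (368,134), casting (213,142).

```bash
python3 - <<'E'
from h import *
f=load('top'); P=cloud(f); im=f['image']; hsv=cv2.cvtColor(im,cv2.COLOR_RGB2HSV)
def roi(a,b,c,d):
    m=np.zeros((480,640),bool); m[b:d,a:c]=1; return m
t=roi(240,200,325,310)
H,S,V=[hsv[...,i].astype(int) for i in range(3)]
red=t&((H<6)|(H>174))&(S>150)&(V>60)
print('red',red.sum(),P[red].mean(0).round(4),np.median(P[red][:,2]))
rr=cv2.minAreaRect(np.argwhere(red)[:,::-1].astype(np.float32));print(rr,[onz(f,*p,.026).round(4).tolist() for p in cv2.boxPoints(rr)])
# plate: not wood colour
wood=(H>8)&(H<22)&(S>80)&(V>80)
nw=(t&~wood).astype(np.uint8); nw=cv2.morphologyEx(nw,cv2.MORPH_OPEN,np.ones((3,3)))
dark=t&(S<110)&(V<90)
c=max(cv2.findContours(dark.astype(np.uint8),0,2)[0],key=cv2.contourArea)
rr=cv2.minAreaRect(c);print('dark',rr,[onz(f,*p,.004).round(4).tolist() for p in cv2.boxPoints(rr)])
s=roi(395,245,505,315)
for nm,lo,hi in(('stand',.045,.062),('prod',.12,.25)):
    m=s&(P[...,2]>lo)&(P[...,2]<hi); print(nm,m.sum(),P[m].min(0).round(3),P[m].max(0).round(3),P[m].mean(0).round(3))
    rr=cv2.minAreaRect(np.argwhere(m)[:,::-1].astype(np.float32));print(rr,[onz(f,*p,.055).round(4).tolist() for p in cv2.boxPoints(rr)])
g=s&(H>30)&(H<85)&(S>70);print('green',g.sum(),P[g].round(3)[:12].tolist(),np.argwhere(g).mean(0))
big=lambda a,b,c,d:cv2.resize(im[b:d,a:c],None,fx=4.0,fy=4.0,interpolation=cv2.INTER_CUBIC)
a=big(235,200,325,315);b=big(400,245,505,315)
out=np.zeros((460,800,3),np.uint8);out[:a.shape[0],:a.shape[1]]=a;out[:b.shape[0],370:370+b.shape[1]]=b;save(np.clip(out*1.6,0,255).astype(np.uint8),'crop.png')
E
```

```text
red 409 [0.5455 0.0407 0.031 ] 0.026204487168222546
((285.4590759277344, 243.3309783935547), (22.668899536132812, 18.37373924255371), 17.35402488708496) [[0.5358, 0.0663, 0.026], [0.5686, 0.0558, 0.026], [0.5556, 0.0154, 0.026], [0.5228, 0.0259, 0.026]]
dark ((280.5030822753906, 257.98797607421875), (53.3758659362793, 85.41629028320312), 14.38139533996582) [[0.4534, 0.1212, 0.004], [0.611, 0.0801, 0.004], [0.5847, -0.0187, 0.004], [0.4274, 0.0231, 0.004]]
stand 1824 [ 0.439 -0.308  0.045] [ 0.505 -0.195  0.061] [ 0.472 -0.25   0.055]
((445.9423522949219, 281.78851318359375), (33.18838119506836, 61.770259857177734), 85.36454010009766) [[0.4977, -0.1936, 0.055], [0.5058, -0.306, 0.055], [0.4457, -0.3095, 0.055], [0.4377, -0.1974, 0.055]]
prod 155 [ 0.469 -0.29   0.12 ] [ 0.479 -0.278  0.214] [ 0.474 -0.281  0.18 ]
((482.5233154296875, 281.62646484375), (23.32948112487793, 6.674476623535156), 3.5763344764709473) [[0.4668, -0.2965, 0.055], [0.4789, -0.2976, 0.055], [0.4759, -0.34, 0.055], [0.4638, -0.3389, 0.055]]
green 34 [[0.479, -0.286, 0.21], [0.477, -0.28, 0.21], [0.477, -0.281, 0.212], [0.477, -0.283, 0.211], [0.477, -0.285, 0.21], [0.477, -0.286, 0.21], [0.475, -0.279, 0.203], [0.476, -0.279, 0.207], [0.476, -0.28, 0.21], [0.476, -0.287, 0.212], [0.474, -0.28, 0.199], [0.474, -0.279, 0.207]] [282.67647059 489.91176471]
```

View pics/crop.png

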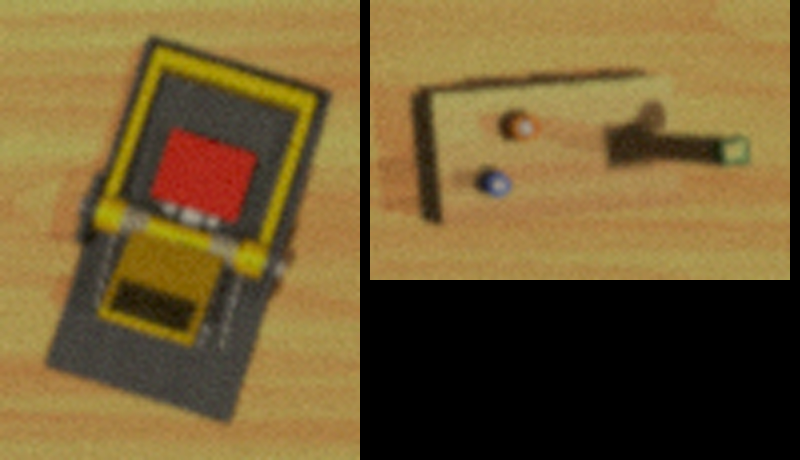

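The close crop confirms the choice: dark plate, yellow jaw and red treadle, with the lever's ribbed pad at crop (150,305). The stand is plain wood, and the prod's green top is at crop (735,150).

```bash
python3 - <<'E'
from h import *
f=load('top');P=cloud(f)
C=np.array([[150,38],[330,92],[232,422],[45,365]])/4+[235,200]
W=np.array([onz(f,*p,.004) for p in C])[:,:2];print(W.round(4).tolist(),[np.linalg.norm(W[i]-W[(i+1)%4]).round(4) for i in range(4)])
fm=(W[0]+W[1])/2;rm=(W[2]+W[3])/2;x=(fm-rm)/np.linalg.norm(fm-rm);y=np.array([-x[1],x[0]])
e=((W[0]-W[1])+(W[3]-W[2]));e/=np.linalg.norm(e);print('yaw',np.degrees(np.arctan2(x[1],x[0])),np.degrees(np.arctan2(-e[0],e[1])))
o=W.mean(0)-x*.005;print('origin',o)
# local coords
m=np.zeros((480,640),bool);m[200:310,240:325]=1
L=(P[...,:2]-o);lx=L@x;ly=L@y
im=f['image'].astype(int)
for nm,k in(('red',(im[...,0]>2.2*im[...,1])),('yel',(im[...,0]>90)&(im[...,1]>.65*im[...,0])&(im[...,2]<.3*im[...,0]))):
    k=k&m&(P[...,2]>.01); 
    if nm=='red':
        k&=abs(P[...,2]-.026)<.004
        print('red',k.sum(),[np.percentile(a[k],[2,50,98]).round(4).tolist() for a in (lx,ly,P[...,2])])
    else:
        for sel,l in((lx>.05,'bar'),(lx<-.01,'lever'),(abs(lx)<.01,'axle')):
            q=k&sel;print(l,q.sum(),[np.percentile(a[q],[2,50,98]).round(4).tolist() for a in (lx,ly,P[...,2])])
for a in (1,): 
    print('pad shut',o-x*.057*np.cos(np.radians(50)),.044+.057*np.sin(np.radians(50)))
s=status.get_obs();print(R.from_rotvec(s['orientation']).as_matrix().round(3).tolist())
E
```

```text
[[0.6119, 0.0662], [0.5852, -0.0197], [0.4284, 0.0283], [0.4562, 0.117]] [np.float64(0.09), np.float64(0.164), np.float64(0.0929), np.float64(0.1637)]
yaw -17.53946068223524 -17.339087920980845
origin [0.51563975 0.04944651]
red 387 [[0.0157, 0.0315, 0.0476], [-0.0193, 0.0008, 0.0207], [0.0226, 0.0262, 0.0297]]
bar 169 [[0.0519, 0.0774, 0.0816], [-0.0374, 0.0008, 0.0385], [0.0211, 0.0254, 0.0342]]
lever 15 [[-0.0427, -0.0415, -0.0409], [-0.0159, 0.0065, 0.0186], [0.0932, 0.0952, 0.0997]]
axle 138 [[-0.0053, 0.0006, 0.0063], [-0.0367, 0.0043, 0.0393], [0.0474, 0.0509, 0.0563]]
pad shut [0.48070421 0.0604881 ] 0.08766453325778174
[[0.929, 0.369, -0.001], [0.369, -0.929, 0.002], [-0.0, -0.002, -1.0]]
```

```bash
python3 -m crank '[[0,0,-1,0,0,0.174],[0,0,-1,0,0,0.174],[0,0,-1,0,0,0.174],[0,0,0,0,0,0.174],[0,0,0,0,0,0.174],[0,0,0,0,0,0]]' 0 40; python3 -m crank '[[0,-1,0,0,0,0],[0,-1,0,0,0,0],[0,-1,0,0,0,0],[0,-1,0,0,0,0],[0,-1,0,0,0,0],[0,-1,0,0,0,0],[0,-1,0,0,0,0],[0,-1,0,0,0,0],[0,-1,0,0,0,0],[0,-1,0,0,0,0],[0,-1,0,0,0,0],[0,-1,0,0,0,0]]'
```

```text
clock: 0.7
tcp_pos: [0.249, -0.6271, 0.2909]
orientation: [-3.104, 0.48, 0.001]
contact_force: [-0.0, -0.0, -0.9]
grip_width: 0.0
gripper_force: 0.0
clock: 1.9
tcp_pos: [0.3212, -0.3975, 0.291]
orientation: [-3.106, 0.471, 0.001]
contact_force: [-0.2, 0.3, -1.1]
grip_width: 0.0
gripper_force: 0.0
```

```bash
python3 -m crank '[[0,-1,0,0,0,0],[0,-1,0,0,0,0],[0,-1,0,0,0,0],[0,-1,0,0,0,0],[0,-1,0,0,0,0],[0,-1,0,0,0,0],[0,-1,0,0,0,0],[0,-1,0,0,0,0],[0,-1,0,0,0,0],[0,-1,0,0,0,0],[0,-1,0,0,0,0],[0,-1,0,0,0,0]]'; python3 -m crank '[[0,-1,0,0,0,0],[0,-1,0,0,0,0],[0,-1,0,0,0,0],[0,-1,0,0,0,0],[0,-1,0,0,0,0],[0,-1,0,0,0,0],[0,-1,0,0,0,0],[0,-1,0,0,0,0],[0,-1,0,0,0,0],[0,-1,0,0,0,0],[0,-1,0,0,0,0],[0,0,0,0,0,0]]'
cat > loc.py <<'E'
from h import *
o=np.array([.5156,.0494]);yaw=np.radians(-17.4);x=np.array([np.cos(yaw),np.sin(yaw)]);y=np.array([-x[1],x[0]])
s=status.get_obs();d=s['tcp_pos'][:2]-o
M=R.from_rotvec(s['orientation']).as_matrix()
if __name__=='__main__': print('local',(d@x*1e3).round(1),(d@y*1e3).round(1),'z',(s['tcp_pos'][2]*1e3).round(1),'F',s['contact_force'].round(1),'yaw',np.degrees(np.arctan2(M[1,0],M[0,0])).round(2),'tilt',M[:2,2].round(3))
E
python3 loc.py
```

```text
clock: 3.1
tcp_pos: [0.3933, -0.1688, 0.2911]
orientation: [3.106, -0.472, -0.001]
contact_force: [0.5, 0.3, 0.5]
grip_width: -0.0001
gripper_force: 0.0
clock: 4.3
tcp_pos: [0.4598, 0.0428, 0.2912]
orientation: [-3.106, 0.466, 0.0]
contact_force: [0.6, 0.5, -0.6]
grip_width: 0.0001
gripper_force: 0.0
local -51.3 -23.0 z 291.2 F [ 0.6  0.5 -0.6] yaw -17.06 tilt [0.    0.001]
```

```bash
python3 -m crank '[[0.65,-0.6,0,0,0,0],[0.6,-0.55,0,0,0,0],[0,0,1,0,0,0],[0,0,1,0,0,0],[0,0,1,0,0,0],[0,0,1,0,0,0],[0,0,1,0,0,0],[0,0,1,0,0,0],[0,0,1,0,0,0],[0,0,1,0,0,0],[0,0,1,0,0,0],[0,0,0,0,0,0]]' 0 40; python3 loc.py
```

```text
clock: 5.5
tcp_pos: [0.4881, 0.0532, 0.109]
orientation: [3.103, -0.475, -0.008]
contact_force: [0.1, 0.6, 0.7]
grip_width: -0.0004
gripper_force: 0.0
local -27.3 -4.6 z 109.0 F [0.1 0.6 0.7] yaw -17.4 tilt [-0.005 -0.001]
```

```bash
python3 - <<'E'
from h import *
f=grab('scene');save(cv2.resize(f['image'][170:320,250:430],None,fx=3.5,fy=3.5,interpolation=cv2.INTER_CUBIC),'above.png')
E
```

```text
(no output)
```

View pics/above.png

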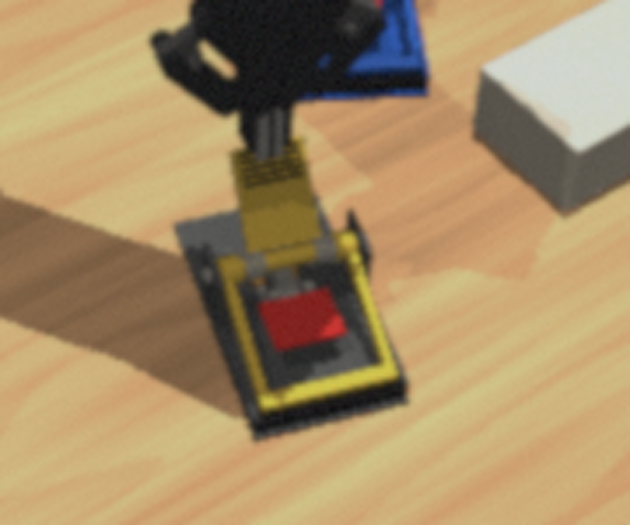

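The fingers are above the lever pad, at crop (270,150), and almost centred. Now I press along the pad's arc.

```bash
python3 -m crank '[[0,-0.23,0.4,0,0,0],[0,0,0.5,0,0,0],[-0.25,0,0.2,0,0,0],[-0.25,0,0.2,0,0,0],[0,0,0,0,0,0]]'; python3 loc.py
```

```text
clock: 6.05
tcp_pos: [0.4835, 0.062, 0.0857]
orientation: [-3.104, 0.477, -0.005]
contact_force: [4.8, -1.9, 1.5]
grip_width: 0.0
gripper_force: 2.5
local -34.4 2.4 z 85.7 F [ 4.8 -1.9  1.5] yaw -17.49 tilt [0.003 0.   ]
```

```bash
python3 -m crank '[[-0.1,0.05,0.3,0,0,0],[-0.1,0,0.3,0,0,0],[-0.1,0,0.3,0,0,0],[0,0,0,0,0,0]]'; python3 loc.py
```

```text
clock: 6.45
tcp_pos: [0.4761, 0.0637, 0.0677]
orientation: [-3.105, 0.476, -0.001]
contact_force: [-1.2, 1.1, 8.4]
grip_width: -0.0
gripper_force: 3.8
local -42.0 1.9 z 67.7 F [-1.2  1.1  8.4] yaw -17.44 tilt [0.001 0.001]
```

```bash
python3 -m crank '[[-0.05,0,0.3,0,0,0],[-0.08,0,0.3,0,0,0],[-0.1,0,0.3,0,0,0],[0,0,0,0,0,0]]'; python3 loc.py
```

```text
clock: 6.85
tcp_pos: [0.4723, 0.065, 0.0499]
orientation: [-3.104, 0.477, -0.002]
contact_force: [-0.0, 0.7, 8.7]
grip_width: 0.0
gripper_force: 4.2
local -46.0 2.0 z 49.9 F [-0.   0.7  8.7] yaw -17.46 tilt [0.002 0.001]
```

```bash
python3 -m crank '[[-0.2,0,0.1,0,0,0],[-0.2,0,0.1,0,0,0],[-0.1,0,0,0,0,0]]'; python3 loc.py; python3 -m crank '[[0,0,0.1,0,0,0],[0,0,0,0,0,0]]'; python3 loc.py
```

```text
clock: 7.15
tcp_pos: [0.4661, 0.0676, 0.0471]
orientation: [-3.103, 0.478, -0.012]
contact_force: [6.3, -1.9, 8.5]
grip_width: 0.0001
gripper_force: 4.2
local -52.7 2.5 z 47.1 F [ 6.3 -1.9  8.5] yaw -17.53 tilt [0.008 0.001]
clock: 7.35
tcp_pos: [0.4658, 0.0677, 0.0452]
orientation: [-3.103, 0.478, -0.011]
contact_force: [5.0, -1.1, 10.6]
grip_width: -0.0001
gripper_force: 5.3
local -53.0 2.5 z 45.2 F [ 5.  -1.1 10.6] yaw -17.52 tilt [0.007 0.001]
```

```bash
python3 -m crank '[[-0.05,0,0.08,0,0,0],[-0.05,0,0.07,0,0,0],[0,0,0,0,0,0]]'; python3 loc.py; python3 -m crank '[[-0.05,0,0.1,0,0,0],[0,0,0,0,0,0]]'; python3 loc.py
```

```text
clock: 7.65
tcp_pos: [0.4651, 0.068, 0.0425]
orientation: [-3.102, 0.479, -0.014]
contact_force: [6.2, -3.4, 11.1]
grip_width: -0.0001
gripper_force: 5.3
local -53.8 2.7 z 42.5 F [ 6.2 -3.4 11.1] yaw -17.55 tilt [0.009 0.001]
clock: 7.85
tcp_pos: [0.464, 0.0685, 0.0405]
orientation: [-3.102, 0.479, -0.013]
contact_force: [6.5, -3.0, 12.4]
grip_width: 0.0
gripper_force: 5.3
local -55.0 2.8 z 40.5 F [ 6.5 -3.  12.4] yaw -17.54 tilt [0.009 0.001]
```

```bash
python3 -m crank '[[0,0,0.08,0,0,0],[0,0,0,0,0,0]]'; python3 loc.py; python3 -m crank '[[0,0,0.08,0,0,0],[0,0,0,0,0,0]]'; python3 loc.py
```

```text
clock: 8.05
tcp_pos: [0.4641, 0.0684, 0.039]
orientation: [-3.102, 0.479, -0.014]
contact_force: [6.1, -3.6, 12.5]
grip_width: 0.0001
gripper_force: 5.5
local -54.9 2.7 z 39.0 F [ 6.1 -3.6 12.5] yaw -17.54 tilt [0.009 0.001]
clock: 8.25
tcp_pos: [0.4638, 0.0685, 0.0373]
orientation: [-3.102, 0.479, -0.013]
contact_force: [5.6, -2.3, 13.0]
grip_width: -0.0002
gripper_force: 5.3
local -55.1 2.8 z 37.3 F [ 5.6 -2.3 13. ] yaw -17.54 tilt [0.008 0.001]
```

```bash
python3 -m crank '[[0,0,0.08,0,0,0],[0,0,0,0,0,0]]'; python3 loc.py; python3 -m crank '[[0,0,0.08,0,0,0],[0,0,0,0,0,0]]'; python3 loc.py
```

```text
clock: 8.45
tcp_pos: [0.4638, 0.0685, 0.0357]
orientation: [-3.102, 0.478, -0.013]
contact_force: [5.7, -2.8, 12.5]
grip_width: 0.0001
gripper_force: 5.3
local -55.1 2.8 z 35.7 F [ 5.7 -2.8 12.5] yaw -17.53 tilt [0.009 0.001]
clock: 8.65
tcp_pos: [0.4635, 0.0687, 0.034]
orientation: [-3.102, 0.478, -0.012]
contact_force: [4.1, -1.4, 11.4]
grip_width: -0.0002
gripper_force: 5.3
local -55.5 2.8 z 34.0 F [ 4.1 -1.4 11.4] yaw -17.53 tilt [0.008 0.001]
```

```bash
python3 -m crank '[[0,0,0.08,0,0,0],[0,0,0,0,0,0]]'; python3 loc.py; python3 -m crank '[[0,0,0.08,0,0,0],[0,0,0,0,0,0]]'; python3 loc.py
```

```text
clock: 8.85
tcp_pos: [0.4632, 0.0687, 0.0323]
orientation: [-3.102, 0.478, -0.011]
contact_force: [4.1, -2.2, 12.2]
grip_width: 0.0001
gripper_force: 5.2
local -55.7 2.8 z 32.3 F [ 4.1 -2.2 12.2] yaw -17.52 tilt [0.008 0.001]
clock: 9.05
tcp_pos: [0.4634, 0.0687, 0.0308]
orientation: [-3.102, 0.478, -0.012]
contact_force: [5.1, -1.4, 13.4]
grip_width: -0.0002
gripper_force: 5.7
local -55.5 2.8 z 30.8 F [ 5.1 -1.4 13.4] yaw -17.52 tilt [0.008 0.001]
```

```bash
python3 -m crank '[[0,0,0.06,0,0,0],[0,0,0,0,0,0]]'; python3 loc.py
```

```text
clock: 9.25
tcp_pos: [0.4632, 0.0688, 0.0296]
orientation: [-3.103, 0.478, -0.011]
contact_force: [4.0, -1.5, 14.0]
grip_width: -0.0004
gripper_force: 5.7
local -55.8 2.8 z 29.6 F [ 4.  -1.5 14. ] yaw -17.52 tilt [0.007 0.001]
```

```bash
python3 -m crank '[[0,0,0.06,0,0,0],[0,0,0,0,0,0]]'; python3 loc.py
```

```text
clock: 9.45
tcp_pos: [0.4632, 0.0688, 0.0284]
orientation: [-3.102, 0.478, -0.011]
contact_force: [4.6, -1.9, 13.2]
grip_width: 0.0001
gripper_force: 5.7
local -55.8 2.9 z 28.4 F [ 4.6 -1.9 13.2] yaw -17.51 tilt [0.008 0.001]
```

```bash
python3 -m crank '[[0,0,0.06,0,0,0],[0,0,0,0,0,0]]'; python3 loc.py
```

```text
clock: 9.65
tcp_pos: [0.4631, 0.0689, 0.0272]
orientation: [-3.103, 0.478, -0.011]
contact_force: [3.2, -1.8, 14.4]
grip_width: -0.0005
gripper_force: 5.9
local -55.9 2.9 z 27.2 F [ 3.2 -1.8 14.4] yaw -17.51 tilt [0.007 0.001]
```

```bash
python3 -m crank '[[0,0,0.05,0,0,0],[0,0,0,0,0,0]]'; python3 loc.py
```

```text
clock: 9.85
tcp_pos: [0.4633, 0.0688, 0.0264]
orientation: [-3.103, 0.478, -0.012]
contact_force: [2.9, -2.6, 17.0]
grip_width: 0.0002
gripper_force: 7.3
local -55.7 2.9 z 26.4 F [ 2.9 -2.6 17. ] yaw -17.52 tilt [0.008 0.001]
```

```bash
python3 -m crank '[[0,0,0.03,0,0,0],[0,0,0,0,0,0]]'; python3 loc.py
```

```text
clock: 10.05
tcp_pos: [0.4634, 0.0688, 0.026]
orientation: [-3.103, 0.478, -0.012]
contact_force: [3.1, -2.7, 19.9]
grip_width: 0.0001
gripper_force: 8.3
local -55.6 2.9 z 26.0 F [ 3.1 -2.7 19.9] yaw -17.52 tilt [0.008 0.001]
```

That is the buffer (3 N in 0.4 mm). Easing off.

```bash
python3 -m crank '[[0,0,-0.1,0,0,0],[0,0,-0.1,0,0,0],[0,0,-0.1,0,0,0],[0,0,-0.1,0,0,0],[0,0,0,0,0,0]]'; python3 loc.py
```

```text
clock: 10.55
tcp_pos: [0.4616, 0.0692, 0.0331]
orientation: [-3.103, 0.477, -0.007]
contact_force: [4.3, 0.4, 6.8]
grip_width: -0.0002
gripper_force: 3.1
local -57.4 2.7 z 33.1 F [4.3 0.4 6.8] yaw -17.47 tilt [0.005 0.002]
```

```bash
python3 -m crank '[[0,0,-0.1,0,0,0],[0,0,0,0,0,0]]'; python3 loc.py
```

```text
clock: 10.75
tcp_pos: [0.4593, 0.0683, 0.0339]
orientation: [-3.105, 0.477, -0.0]
contact_force: [0.3, 1.1, 2.5]
grip_width: 0.0001
gripper_force: 1.1
local -59.4 1.2 z 33.9 F [0.3 1.1 2.5] yaw -17.49 tilt [0. 0.]
```

Force is falling away, so it has caught. I'll lift clear and look.

```bash
python3 -m crank '[[0,0,-0.1,0,0,0],[0,0,-0.2,0,0,0],[-0.5,0,-0.5,0,0,0],[0,0,-1,0,0,0],[0,0,-1,0,0,0],[0,0,-1,0,0,0],[0,0,-1,0,0,0],[0,0,-1,0,0,0],[0,0,-1,0,0,0],[0,0,-1,0,0,0],[0,0,-1,0,0,0],[0,0,0,0,0,0]]'; python3 loc.py; python3 - <<'E'
from h import *
f=grab('scene');save(cv2.resize(f['image'][140:340,130:430],None,fx=2.6,fy=2.6,interpolation=cv2.INTER_CUBIC),'cocked.png')
E
```

```text
clock: 11.95
tcp_pos: [0.4503, 0.0718, 0.2121]
orientation: [-3.104, 0.477, -0.006]
contact_force: [-0.5, 0.7, -0.2]
grip_width: -0.0002
gripper_force: 0.0
local -69.0 1.8 z 212.1 F [-0.5  0.7 -0.2] yaw -17.49 tilt [0.004 0.   ]
```

View pics/cocked.png

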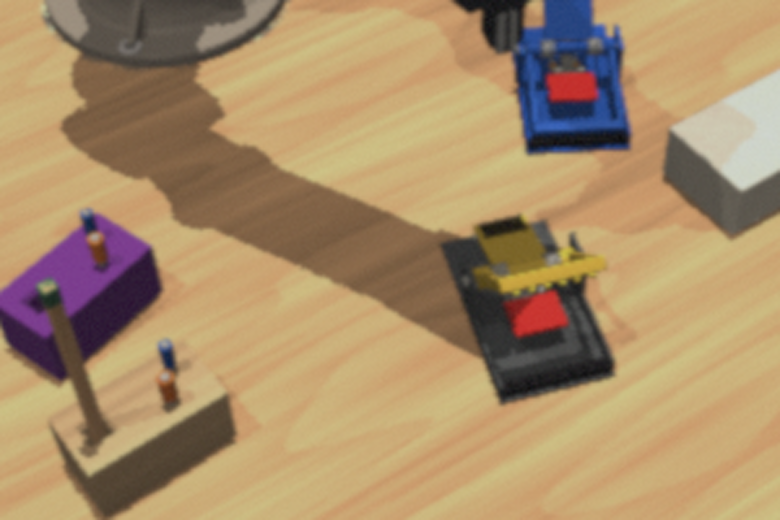

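The bow stands open and the lever is down, so the trap is cocked. The prod stands in the wooden stand, green top at crop (48,293). Locating the prod top and hole with two views.

```bash
python3 - <<'E'
from h import *
f=load('top');g=load('scene')
print('top',onz(f,491.2,282.6,.21).round(4))
im=g['image'];hs=cv2.cvtColor(im,cv2.COLOR_RGB2HSV)
u0,v0=48/2.6+130,293/2.6+140
m=np.zeros((480,640),bool);m[int(v0)-10:int(v0)+12,int(u0)-8:int(u0)+9]=1
k=m&(hs[...,0]>30)&(hs[...,0]<85)&(hs[...,1]>60)
c=np.argwhere(k);print(k.sum(),c.mean(0),c.min(0),c.max(0))
print('scene centroid@.203',onz(g,*c.mean(0)[::-1],.203).round(4),'view px@.21',onz(g,u0,285/2.6+140,.21).round(4))
fr=load('top');K=cv2.cvtColor(f['image'],cv2.COLOR_RGB2HSV);k=(K[...,0]>30)&(K[...,0]<85)&(K[...,1]>60);k[:,:480]=0;k[:270]=0;k[:,500:]=0;k[295:]=0
c=np.argwhere(k);print('topgreen',c.min(0),c.max(0))
# tilt/other: stand top rect
P=cloud(f);m=abs(P[...,2]-.055)<.006;m[:,:395]=0;m[:,500:]=0;m[:245]=0;m[315:]=0
Q=P[m];r_=cv2.minAreaRect((Q[:,:2]*1000).astype(np.float32));print('stand',r_)
print(status.get_obs()['tcp_pos'])
E
```

```text
top [ 0.4731 -0.2848  0.21  ]
27 [252.92592593 148.22222222] [249 145] [256 151]
scene centroid@.203 [ 0.4758 -0.283   0.203 ] view px@.21 [ 0.4759 -0.281   0.21  ]
topgreen [279 486] [285 494]
stand ((471.7351989746094, -252.47906494140625), (60.01001739501953, 111.00946044921875), 3.954507350921631)
[0.44965652 0.07142044 0.21065541]
```

```bash
python3 -m crank '[[0,0,-1,0,0,-0.16],[0,0,-1,0,0,-0.16],[0,0,-1,0,0,-0.158],[0,0,-1,0,0,0],[0,0,-0.5,0,0,0],[0,1,0,0,0,0],[0,1,0,0,0,0],[0,1,0,0,0,0],[0,1,0,0,0,0],[0,1,0,0,0,0],[0,1,0,0,0,0],[0,1,0,0,0,0]]' 0.6 40; python3 -m crank '[[0,1,0,0,0,0],[0,1,0,0,0,0],[0,1,0,0,0,0],[0,1,0,0,0,0],[0,1,0,0,0,0],[0,1,0,0,0,0],[0,1,0,0,0,0],[0,1,0,0,0,0],[0,1,0,0,0,0],[0,0.8,0,0,0,0],[0,0,0,0,0,0]]'; python3 - <<'E'
from h import *
f=grab('top');im=f['image'];save(np.clip(1.5*cv2.resize(im[190:320,235:515],None,fx=2.8,fy=2.8,interpolation=cv2.INTER_CUBIC).astype(float),0,255).astype(np.uint8),'top2.png')
w=grab('wrist');K=cv2.cvtColor(w['image'],cv2.COLOR_RGB2HSV);k=(K[...,0]>30)&(K[...,0]<85)&(K[...,1]>60)
n,l,st,ce=cv2.connectedComponentsWithStats(k.astype(np.uint8))
P=cloud(w)
for i in range(1,n):
    if st[i,4]>60: print(st[i],ce[i].round(1),onz(w,*ce[i],.21).round(4),np.median(P[l==i],0).round(4))
save(w['image'],'wrist.png')
s=status.get_obs();M=R.from_rotvec(s['orientation']).as_matrix();print(s['tcp_pos'].round(4),np.degrees(np.arctan2(M[1,0],M[0,0])),M[:2,2])
E
```

```text
clock: 13.2
tcp_pos: [0.4586, -0.0692, 0.2982]
orientation: [-3.139, -0.109, 0.004]
contact_force: [0.1, 0.3, -0.1]
grip_width: 0.0515
gripper_force: 0.0
clock: 14.3
tcp_pos: [0.4724, -0.266, 0.2984]
orientation: [-3.14, -0.104, 0.003]
contact_force: [0.4, -0.3, -0.5]
grip_width: 0.051
gripper_force: 0.0
[457 118  47   5  78] [478.4 120.3] [ 0.5593 -0.3576  0.21  ] [ 5.609e-01 -4.488e-01 -1.000e-04]
[554 124  86  42 616] [597.1 144.7] [ 0.5498 -0.4366  0.21  ] [ 0.543  -0.5911  0.0112]
[337 229  17  20 187] [344.1 236.8] [ 0.4766 -0.2809  0.21  ] [ 0.4775 -0.2807  0.2087]
[ 0.4731 -0.2633  0.2989] 3.9970014584936386 [-0.00094745  0.00102111]
```

View pics/top2.png

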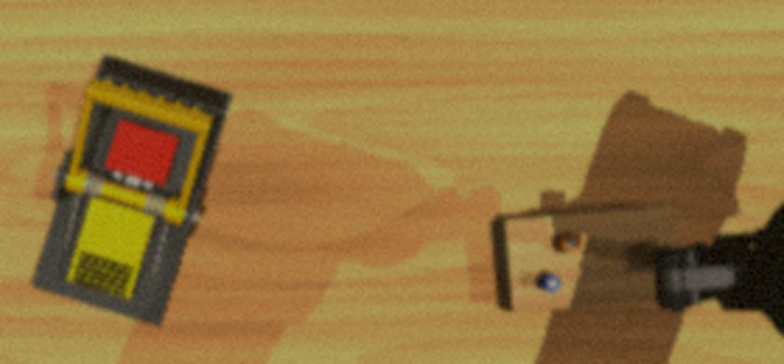

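View pics/wrist.png

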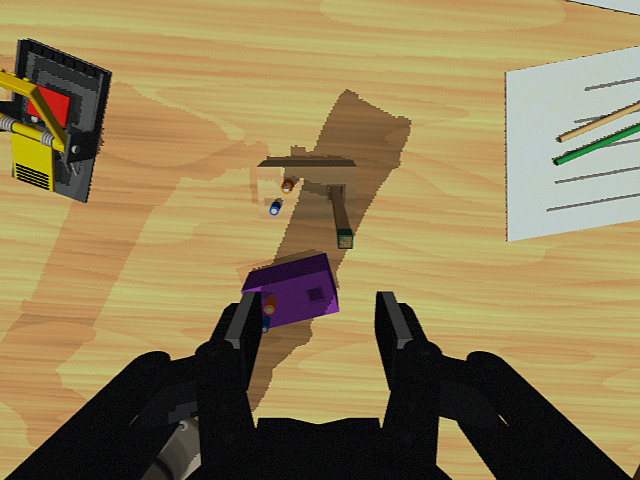

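The wrist view shows the prod's green top at (344,237) → (0.477,-0.281), in agreement with the other views. The top view shows the cocked trap with its red treadle at crop (142,152). Measuring the trap again and lowering onto the prod.

```bash
python3 -m crank '[[0.08,0.9,0,0,0,0],[0,0.05,0,0,0,0],[0,0,0,0,0,0],[0,0,1,0,0,0],[0,0,1,0,0,0],[0,0,1,0,0,0],[0,0,1,0,0,0],[0,0,1,0,0,0],[0,0,1,0,0,0],[0,0,1,0,0,0],[0,0,0.15,0,0,0]]'; python3 - <<'E'
from h import *
f=load('top');P=cloud(f);im=f['image'].astype(int)
C=np.array([[104,56],[231,94],[160,325],[33,287]])/2.8+[235,190]
W=np.array([onz(f,*p,.004) for p in C])[:,:2]
fm=(W[0]+W[1])/2;rm=(W[2]+W[3])/2;x=(fm-rm)/np.linalg.norm(fm-rm);y=np.array([-x[1],x[0]])
print('len',np.linalg.norm(fm-rm),'yaw',np.degrees(np.arctan2(x[1],x[0])));o=W.mean(0)-x*.005;print('o',o,o-[.5156,.0494])
k=(im[...,0]>2.2*im[...,1]);k[:190]=0;k[320:]=0;k[:,:235]=0;k[:,325:]=0;k&=im[...,0]>60
q=np.array([onz(f,b,a,.026)[:2] for a,b in np.argwhere(k)])-o
lx=q@x;ly=q@y;print(k.sum(),np.percentile(lx,[1,5,50,95,99]).round(4),np.percentile(ly,[1,5,50,95,99]).round(4),'depth z',np.median(P[k],0).round(4))
E
python3 loc.py
```

```text
clock: 15.5
tcp_pos: [0.4749, -0.2815, 0.1544]
orientation: [-3.137, -0.111, 0.006]
contact_force: [-0.2, -0.2, 0.0]
grip_width: 0.0512
gripper_force: 0.0
len 0.16450490023065714 yaw -17.454228988908362
o [0.51426324 0.04977064] [-0.00133676  0.00037064]
410 [0.0151 0.0165 0.0316 0.0468 0.0482] [-0.02   -0.0183  0.0009  0.0199  0.0216] depth z [0.5445 0.0415 0.0264]
local 60.1 -328.0 z 154.4 F [-0.2 -0.2  0. ] yaw 4.05 tilt [-0.004  0.002]
```

```bash
python3 -m crank '[[0,0,0,0,0,0],[0,0,0,0,0,0],[0,0,0,0,0,0],[0,0,0,0,0,0],[0,0,0,0,0,0],[0,0,0,0,0,0],[0,0,0,0,0,0],[0,0,0,0,0,0]]' 0 30; python3 -m crank '[[0,0,-0.5,0,0,0],[0,0,-1,0,0,0],[0,0,-1,0,0,0],[0,0,-1,0,0,0],[0,0,-1,0,0,0],[0,0,-1,0,0,0],[0,0,-1,0,0,0],[0,0,-1,0,0,0],[0,0,-1,0,0,0],[0,0,-0.5,0,0,0],[0,0,0,0,0,0]]'; python3 - <<'E'
from h import *
f=grab('scene');save(cv2.resize(f['image'][100:340,60:380],None,fx=2.4,fy=2.4,interpolation=cv2.INTER_CUBIC),'held.png');grab('top')
E
```

```text
clock: 16.3
tcp_pos: [0.4771, -0.2831, 0.1577]
orientation: [3.139, 0.11, 0.003]
contact_force: [-0.6, 0.9, 6.1]
grip_width: 0.0094
gripper_force: 32.2
clock: 17.4
tcp_pos: [0.4767, -0.2832, 0.3381]
orientation: [3.138, 0.109, 0.004]
contact_force: [-0.1, 0.5, -0.9]
grip_width: 0.01
gripper_force: 31.4
```

View pics/held.png

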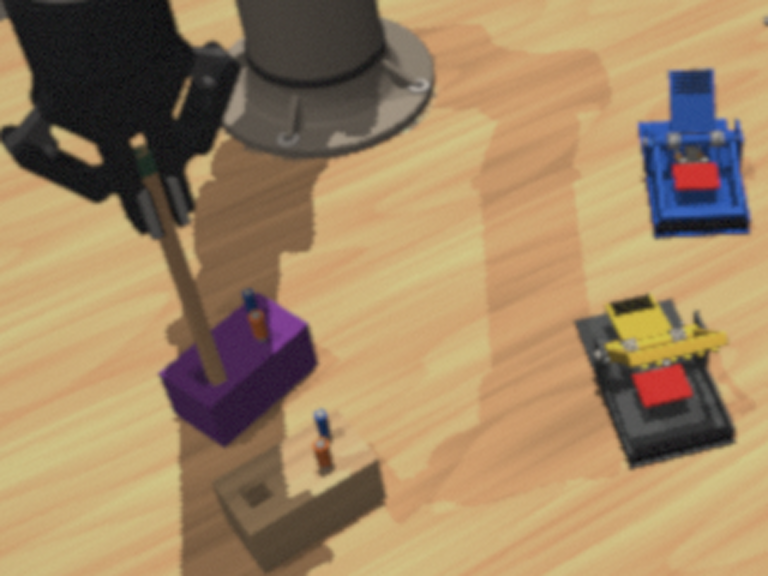

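The prod is held, its foot at crop (214,380), and the empty hole is visible at crop (257,494). Checking the foot and hole positions.

```bash
python3 - <<'E'
from h import *
g=load('scene');s=status.get_obs();t=s['tcp_pos'];M=R.from_rotvec(s['orientation']).as_matrix();print(t.round(4),M[:,2].round(4))
c=lambda p:((p[0]-60)*2.4,(p[1]-100)*2.4)
print('foot expected crop',c(proj(g,t-[0,0,.1477])),'top',c(proj(g,t+[0,0,.0523])))
print('hole',onz(g,257/2.4+60,494/2.4+100,.055).round(4))
f=load('top');im=f['image'];K=im[255:310,400:500].astype(int).sum(2)
gm=cv2.cvtColor(im,cv2.COLOR_RGB2GRAY)
x,y=proj(f,[.475,-.282,.055]);print('hole exp px',x,y); a,b=int(x),int(y);print(gm[b-7:b+8,a-8:a+9])
E
```

```text
[ 0.4758 -0.2827  0.3359] [-8.e-04  3.e-04 -1.e+00]
foot expected crop (np.float64(216.94755584048244), np.float64(380.8373725996768)) top (np.float64(138.0771823194248), np.float64(155.0496004258078))
hole [ 0.478  -0.2828  0.055 ]
hole exp px 462.59331891676175 279.7952283411105
[[81 61 52 53 54 50 51 54 53 50 54 51 50 51 54 52 50]
 [77 57 52 50 52 55 49 50 52 52 53 54 51 53 55 55 54]
 [65 54 51 52 51 52 53 50 53 50 47 53 52 48 48 50 54]
 [61 52 55 50 51 49 51 46 48 46 43 45 43 45 41 46 51]
 [60 54 54 50 45 43 41 41 37 36 33 31 33 34 40 44 48]
 [53 49 53 54 47 39 38 36 28 17 25 25 22 25 36 41 49]
 [49 52 50 46 43 38 36 29 28 20 24 20 23 27 34 37 42]
 [53 52 53 49 48 40 35 31 24 22 28 23 21 23 27 36 44]
 [50 50 49 50 43 39 31 33 25 19 25 21 22 21 32 36 46]
 [52 47 49 46 43 41 36 33 27 27 21 19 19 23 24 39 41]
 [49 48 44 49 43 39 35 30 30 21 19 24 22 27 29 37 47]
 [44 48 53 50 43 40 36 35 28 29 24 17 14 23 27 35 39]
 [47 43 50 44 44 38 32 31 24 25 20 23 25 23 29 37 37]
 [50 46 42 43 44 34 34 32 24 27 29 24 34 30 36 37 40]
 [44 43 43 42 41 38 34 34 34 35 39 39 37 34 36 38 41]]
```

```bash
python3 -m crank '[[0.27,-1,0,0,0,0],[0.27,-1,0,0,0,0],[0.27,-1,0,0,0,0],[0.27,-1,0,0,0,0],[0.27,-1,0,0,0,0],[0.27,-1,0,0,0,0],[0.27,-1,0,0,0,0],[0.27,-1,0,0,0,0]]'; python3 -m crank '[[0.27,-1,0,0,0,0],[0.27,-1,0,0,0,0],[0.27,-1,0,0,0,0],[0.27,-1,0,0,0,0],[0.27,-1,0,0,0,0],[0.27,-1,0,0,0,0],[0.27,-1,0,0,0,0],[0.27,-0.9,0,0,0,0],[0,0,0,0,0,0],[0,0,0,0,0,0]]'; python3 - <<'E'
from h import *
f=grab('scene');save(cv2.resize(f['image'][120:320,220:440],None,fx=2.8,fy=2.8,interpolation=cv2.INTER_CUBIC),'over.png')
s=status.get_obs();t=s['tcp_pos'];M=R.from_rotvec(s['orientation']).as_matrix();d=np.array([.540,.042])-t[:2];print(t.round(4),'need tool x,y units',(d@M[:2,:2]/.02).round(2))
E
```

```text
clock: 18.3
tcp_pos: [0.5075, -0.1193, 0.335]
orientation: [-3.139, -0.11, 0.004]
contact_force: [0.4, -0.1, -0.2]
grip_width: 0.0095
gripper_force: 31.4
clock: 19.3
tcp_pos: [0.5396, 0.04, 0.3354]
orientation: [3.139, 0.111, -0.003]
contact_force: [0.3, -0.4, 0.2]
grip_width: 0.0095
gripper_force: 31.4
[0.5397 0.0393 0.3356] need tool x,y units [ 0.02 -0.14]
```

View pics/over.png

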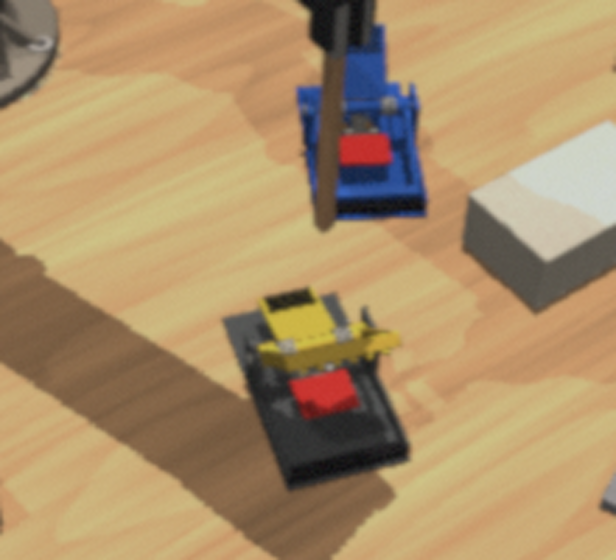

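The prod hangs clear over the trap, foot at crop (324,228) and still 160 mm above the treadle. Trimming y and lowering.

```bash
python3 -m crank '[[0.02,-0.14,0,0,0,0],[0,0,1,0,0,0],[0,0,1,0,0,0],[0,0,1,0,0,0],[0,0,1,0,0,0],[0,0,1,0,0,0],[0,0,1,0,0,0],[0,0,1,0,0,0],[0,0,0.5,0,0,0],[0,0,0,0,0,0],[0,0,0,0,0,0]]'; python3 loc.py
```

```text
clock: 20.45
tcp_pos: [0.5408, 0.043, 0.1871]
orientation: [-3.14, -0.109, -0.001]
contact_force: [0.6, -0.3, -0.2]
grip_width: 0.0095
gripper_force: 31.4
local 26.0 1.4 z 187.1 F [ 0.6 -0.3 -0.2] yaw 3.98 tilt [0.001 0.   ]
```

```bash
python3 -m crank '[[0,0,0.3,0,0,0],[0,0,0.25,0,0,0],[0,0,0.1,0,0,0],[0,0,0,0,0,0]]'; python3 loc.py; python3 -m crank '[[0,0,0.1,0,0,0],[0,0,0,0,0,0]]'; python3 loc.py
```

```text
clock: 20.85
tcp_pos: [0.5407, 0.0432, 0.174]
orientation: [3.14, 0.11, 0.001]
contact_force: [-0.8, 0.2, 3.4]
grip_width: 0.0096
gripper_force: 32.0
local 25.8 1.6 z 174.0 F [-0.8  0.2  3.4] yaw 4.0 tilt [ 0.001 -0.   ]
clock: 21.05
tcp_pos: [0.5407, 0.0433, 0.1716]
orientation: [-3.14, -0.11, -0.001]
contact_force: [-0.3, -1.2, 0.1]
grip_width: 0.0092
gripper_force: 31.5
local 25.8 1.7 z 171.6 F [-0.3 -1.2  0.1] yaw 4.01 tilt [0.001 0.   ]
```

```bash
python3 -m crank '[[0,0,0.1,0,0,0],[0,0,0,0,0,0]]'; python3 loc.py
```

```text
clock: 21.25
tcp_pos: [0.5404, 0.0432, 0.1693]
orientation: [-3.14, -0.11, -0.0]
contact_force: [0.5, -0.6, -0.5]
grip_width: 0.0095
gripper_force: 31.5
local 25.5 1.5 z 169.3 F [ 0.5 -0.6 -0.5] yaw 4.01 tilt [0. 0.]
```

```bash
python3 -m crank '[[0,0,0.1,0,0,0],[0,0,0,0,0,0]]'; python3 loc.py
```

```text
clock: 21.45
tcp_pos: [0.5404, 0.0432, 0.1673]
orientation: [-3.14, -0.11, 0.0]
contact_force: [1.0, 0.1, 1.6]
grip_width: 0.0096
gripper_force: 31.5
local 25.5 1.5 z 167.3 F [1.  0.1 1.6] yaw 4.0 tilt [-0.  0.]
```

The force dropped after 3.4 N, so it may have fired already. Checking the bow.

```bash
python3 - <<'E'
from h import *
f=grab('scene');save(cv2.resize(f['image'][150:320,260:430],None,fx=3,fy=3,interpolation=cv2.INTER_CUBIC),'fired.png')
E
```

```text
(no output)
```

View pics/fired.png

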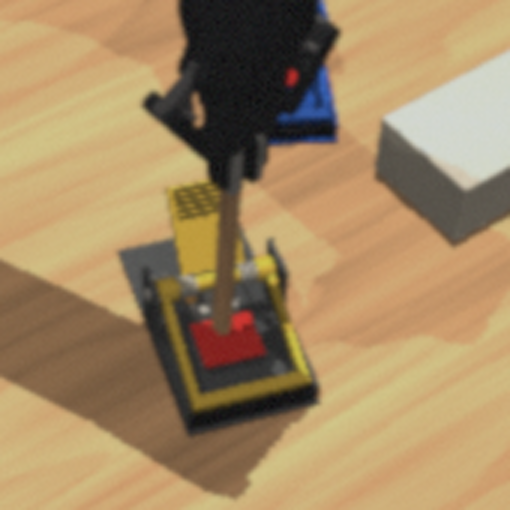

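The jaw is shut: the bow lies flat around the treadle and the lever is up at crop (200,215). Lifting and returning the prod.

```bash
python3 -m crank '[[0,0,-0.5,0,0,0],[0,0,-1,0,0,0],[0,0,-1,0,0,0],[0,0,-1,0,0,0],[0,0,-1,0,0,0],[0,0,-1,0,0,0],[0,0,-1,0,0,0],[0,0,-1,0,0,0],[0,0,-1,0,0,0],[0,0,0,0,0,0]]'; python3 -m crank '[[-0.27,1,0,0,0,0],[-0.27,1,0,0,0,0],[-0.27,1,0,0,0,0],[-0.27,1,0,0,0,0],[-0.27,1,0,0,0,0],[-0.27,1,0,0,0,0],[-0.27,1,0,0,0,0],[-0.27,1,0,0,0,0]]'; python3 -m crank '[[-0.27,1,0,0,0,0],[-0.27,1,0,0,0,0],[-0.27,1,0,0,0,0],[-0.27,1,0,0,0,0],[-0.27,1,0,0,0,0],[-0.27,1,0,0,0,0],[-0.27,1,0,0,0,0],[-0.27,0.9,0,0,0,0],[0,0,0,0,0,0],[0,0,0,0,0,0],[0,0,0,0,0,0]]'; python3 - <<'E'
from h import *
f=grab('scene')
s=status.get_obs();t=s['tcp_pos'];M=R.from_rotvec(s['orientation']).as_matrix();d=np.array([.4765,-.283])-t[:2];print(t.round(4),'need units',(d@M[:2,:2]/.02).round(2),M[:2,2],'foot px',proj(f,t-[0,0,.1477]))
im=f['image'];u,v=map(int,proj(f,t-[0,0,.1477]));a=im[v-22:v+14,u-18:u+18].astype(int)
# prod (brown) vs purple stand behind: green>=blue
k=(a[...,1]>a[...,2]+8);rows=[(v-22+i,(np.where(q)[0]+u-18)[[0,-1]].tolist()) for i,q in enumerate(k) if q.any()];print(rows)
E
```

```text
clock: 22.5
tcp_pos: [0.5414, 0.0436, 0.3408]
orientation: [-3.139, -0.11, -0.008]
contact_force: [-0.3, 0.8, -0.9]
grip_width: 0.0097
gripper_force: 31.4
clock: 23.3
tcp_pos: [0.5075, -0.1201, 0.3367]
orientation: [-3.139, -0.11, 0.003]
contact_force: [-0.7, 0.3, -0.7]
grip_width: 0.0095
gripper_force: 31.4
clock: 24.4
tcp_pos: [0.4767, -0.2786, 0.3372]
orientation: [-3.139, -0.112, 0.001]
contact_force: [-0.3, -0.4, 1.2]
grip_width: 0.0093
gripper_force: 31.4
[ 0.4768 -0.2787  0.3373] need units [-0.03  0.22] [-0.00011157  0.00063529] foot px (np.float64(152.81435285884274), np.float64(257.3765694468396))
[(235, [134, 169]), (236, [134, 169]), (237, [134, 169]), (238, [134, 169]), (239, [134, 169]), (240, [134, 169]), (241, [134, 150]), (242, [134, 151]), (243, [134, 151]), (244, [134, 151]), (245, [134, 152]), (246, [134, 152]), (247, [134, 152]), (248, [134, 153]), (249, [148, 153]), (250, [148, 153]), (251, [148, 154]), (252, [149, 154]), (253, [149, 154]), (254, [149, 155]), (255, [150, 155]), (256, [150, 155]), (257, [151, 154])]
```

```bash
python3 -m crank '[[-0.03,0.22,0,0,0,0],[0,0,1,0,0,0],[0,0,1,0,0,0],[0,0,1,0,0,0],[0,0,1,0,0,0],[0,0,1,0,0,0],[0,0,1,0,0,0],[0,0,0.2,0,0,0],[0,0,0,0,0,0],[0,0,0,0,0,0]]'; python3 -m crank '[[0,0,0.25,0,0,0],[0,0,0.25,0,0,0],[0,0,0.25,0,0,0],[0,0,0,0,0,0]]'
```

```text
clock: 25.45
tcp_pos: [0.4768, -0.2847, 0.2146]
orientation: [3.139, 0.11, 0.002]
contact_force: [0.3, -0.2, -0.2]
grip_width: 0.0098
gripper_force: 31.4
clock: 25.85
tcp_pos: [0.4756, -0.2843, 0.1977]
orientation: [-3.139, -0.11, 0.002]
contact_force: [-0.2, 0.6, 0.2]
grip_width: 0.0097
gripper_force: 31.4
```

Foot is at 50 mm, inside the mouth with no force. Going on down.

```bash
python3 -m crank '[[0,0,0.3,0,0,0],[0,0,0.3,0,0,0],[0,0,0.3,0,0,0],[0,0,0.3,0,0,0],[0,0,0.3,0,0,0],[0,0,0.3,0,0,0],[0,0,0,0,0,0]]'
```

```text
clock: 26.55
tcp_pos: [0.4756, -0.2842, 0.1615]
orientation: [-3.139, -0.11, 0.002]
contact_force: [0.3, 0.0, -0.7]
grip_width: 0.0097
gripper_force: 31.4
```

```bash
python3 -m crank '[[0,0,0.1,0,0,0],[0,0,0,0,0,0]]'; python3 -m crank '[[0,0,0,0,0,0],[0,0,0,0,0,0],[0,0,0,0,0,0],[0,0,0,0,0,0],[0,0,0,0,0,0]]' 0.6; python3 -m crank '[[0,0,-0.5,0,0,0],[0,0,-1,0,0,0],[0,0,-1,0,0,0],[0,0,-1,0,0,0],[0,0,-1,0,0,0],[0,0,-1,0,0,0],[0,0,-1,0,0,0],[0,0,-1,0,0,0],[0,0,0,0,0,0],[0,0,0,0,0,0],[0,0,0,0,0,0]]'; python3 - <<'E'
from h import *
w=grab('wrist');K=cv2.cvtColor(w['image'],cv2.COLOR_RGB2HSV);k=(K[...,0]>30)&(K[...,0]<85)&(K[...,1]>60)
n,l,st,ce=cv2.connectedComponentsWithStats(k.astype(np.uint8));P=cloud(w)
for i in range(1,n):
    if st[i,4]>60: print(st[i],onz(w,*ce[i],.21).round(4),np.median(P[l==i],0).round(4))
f=grab('scene');K=cv2.cvtColor(f['image'],cv2.COLOR_RGB2HSV);k=(K[...,0]>30)&(K[...,0]<85)&(K[...,1]>60);k[:235]=0;k[275:]=0;k[:,:135]=0;k[:,165:]=0
c=np.argwhere(k);print(k.sum(),c.min(0),c.max(0),c.mean(0))
# trap plate/jaw check
t=grab('top');P=cloud(t);im=t['image'].astype(int);k=(im[...,0]>90)&(im[...,1]>.65*im[...,0])&(im[...,2]<.3*im[...,0]);k[:200]=0;k[240:]=0;k[:,:240]=0;k[:,325:]=0;print('bow',k.sum(),np.median(P[k],0))
E
```

```text
clock: 26.75
tcp_pos: [0.4762, -0.2845, 0.1605]
orientation: [3.14, 0.11, 0.0]
contact_force: [-1.3, 0.1, -1.2]
grip_width: 0.0091
gripper_force: 31.4
clock: 27.25
tcp_pos: [0.4761, -0.2845, 0.1606]
orientation: [3.14, 0.11, 0.0]
contact_force: [-0.1, -0.3, 0.5]
grip_width: 0.0509
gripper_force: 0.0
clock: 28.35
tcp_pos: [0.4755, -0.2842, 0.3096]
orientation: [-3.139, -0.11, 0.002]
contact_force: [-0.3, -0.4, -0.6]
grip_width: 0.051
gripper_force: 0.0
[532 115 108  51 752] [ 0.5548 -0.4567  0.21  ] [ 0.5505 -0.6043  0.0115]
[438 120  46   5  71] [ 0.5607 -0.3691  0.21  ] [ 0.561  -0.4477 -0.    ]
[312 227  14  20 207] [ 0.4745 -0.2831  0.21  ] [ 0.4746 -0.2826  0.2093]
30 [250 145] [257 150] [253.9 147.9]
bow 237 [0.58553033 0.03394521 0.02598109]
```

The prod's top is back at its starting place and height (0.475, -0.283, 0.209), and the bow bar lies at 26 mm, so the jaw is shut. Handing in.

```bash
python3 -c "
from bench import r
print(r.hand_in())"
```

```text
the job is handed in; nothing more can be done
None
```

The trap was cocked, easing off at 20 N on the buffer, then touched off with the prod and left shut within about 2 mm of where it stood; the prod is back upright in its hole and the job is handed in (no verdict was returned).

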